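Set the height stop to the setting block

ROBOT

A 7-joint arm with a two-finger parallel gripper is mounted at the origin on a cart in front of the work surface, level with it; the furniture and walls round the work are solid. World frame = base frame: x ahead of the robot, y to its left, z up, the work surface at z = 0. Lengths are in m, angles in rad, forces in N, time in s.
With the tool pointing down it reaches from about 0.35 to 0.9 m from the base axis. Payload 8.1 kg.
Tool frame: the origin (TCP) lies midway between the tips of the shut fingers; the grasp point (between the pads) lies 19 mm behind it (arm.hold_point_z is the distance from the TCP to the grasp point, in m); z points along the fingers, y is the direction in which the jaws open and shut (so a half turn about z gives the same grasp; the last joint's range is limited). The gripper opens to 92 mm and grips with 3 to 60 N. Pads are 19 mm wide; open, the fingers measure 130 mm over their backs; the gripper's body (75 mm by 190 mm) begins 47 mm behind the grasp point.
Start: joints at [1.031, 0.434, 0.025, 1.573, -0.012, 1.134, -0.075], TCP at [0.264, -0.566, 0.227] pointing down, gripper open.
Joint ranges: [-2.62, 2.62], [-0.44, 2.09], [-1.27, 1.32], [0.08, 2.57], [-1.32, 4.46], [0.12, 2], [-2.74, 2.74]. Speed limits (rad/s): [2.22, 2.22, 3.01, 3.01, 3.14, 3.14, 3.14].

INTERFACE

Orientations are given as a rotation vector (axis times angle).
In Python, from cell import arm gives the robot as it stands.
- The arm moves only by the shell command python3 -m pendant 'ROWS' [FORCE]. ROWS is JSON, a list of rows, each a list of 3 entries, a list of its own where there are three numbers: the shift along the tool's x, y, z in m, then the turn, a rotation vector about the tool's x, y, z in degrees, then the finger opening in m, from 0 to 0.0918. A call has 1 to 10 rows; each row shifts and turns the commanded pose from where the row before left it, along the tool's axes as they then stand; what a row does not reach is not made up. A row lasts 1/8 s, in which the tool goes at most 62.5 mm and 10.7 degrees, less where a joint would pass 70% of its speed; a pose out of reach is approached as far as the arm can. A call with a gripper value outside its range is refused whole. The fingers move at their own pace and stop on an object; FORCE is the grip in N (left out, the last holds). Time passes only in rows, so rows that do not move let the fingers close. It gives the time, the measured TCP pose, the force and the opening at its end, in the units of the state.
- arm.observe(): the state, without advancing time (a new reading comes with each control period).
- arm.get_image(name): name is "side" or "top" or "wrist"; returns (picture, depth): 400x640x3 uint8, red, green, blue; 400x640 float32, m along the optical axis (not along the pixel's ray), 0 where there is no reading.
- arm.camera_params(name): a dict with "fovy" (degrees; the focal length in pixels is half the picture's height over the tangent of half this angle, whatever the lens; pixels are square), "cx", "cy" (the principal point, pixels), "k1" (the pictures are not rectified: a ray, as slopes to the right and down, at radius r is drawn at 1 + k1 r^2 times it, then the intrinsics apply), "rvec" (rotation vector, rad) and "tvec" (3), from world to camera coordinates, as OpenCV has them; the wrist camera has in their place "mount" (4x4, takes a point from camera to tool coordinates, whose origin is the TCP and whose axes are the flange's). Camera axes: x right, y down, z forward; pixel columns grow to the right and rows downward; lengths in m; the calibration is good to about 2 mm. A picture is of the moment at which its call begins: read the wrist's pose just before it. camera_params takes no time and is no camera call.
- arm.sign_off(): hands the job in, once; it reports no verdict.
Trained networks look in the newest picture that a camera, given by its name, has taken for a name from the list of things; names that differ only in an ending like _2 or _b are one class to them, and where a whole thing is asked for, a point or a joint stands for the part that bears it (a point fixed in the world has none). Each returns a list of dicts, best first, with "conf" (0 to 1); they miss things now and then, are a little off and sometimes report something else, mostly with a low value. They report only what shows in the picture. A call takes as long as a camera call. They do not tell look-alikes from the thing itself.
- arm.look_for(camera, label): "rect" ([centre column, centre row, width, height] in pixels, round what is visible of it).
- arm.masks_of(camera, label): "pixels" (400x640 bool, what is visible of it) and "rect" ([centre column, centre row, width, height] in pixels, round what is visible of it).
The state is a dict: "clock": time; "joints": joint angles; "dq": joint speeds; "joint_efforts": joint torques, N m; "position": TCP position; "ee_rot": TCP orientation; "force": force on the tool from outside, world axes, zero at the start; "ft_torque": the same for the moment, N m; "width": opening from 0.0 (shut) to 1.0 (fully open).
Only numpy, scipy, OpenCV 4.12 (cv2) and the standard library are available. Lean on these libraries where they do the work, as an engineer would, in place of code of your own. Each camera call takes 0.05 s, during which the arm holds its last target.

TASK

The height stop is still locked from the last job. Free its clamp lever, bring the stop spindle down until its tip just rests on the setting block that stands on the anvil, and then swing the lever round to lock the spindle firmly there. Be gentle: do not press hard on the block and do not shift it.

Things in the scene. Friction and masses are not known exactly. Their poses are not given: they have to be found in the camera images.
- stop_stand: Height-stop stand screwed to the bench: grey base 170x110x16 mm; round anvil at x -35 mm, 64 mm across, its top 24 mm above the bench; column at x +48 mm, 33 mm thick, 200 mm high; grey head from the column out over the anvil, 104 to 142 mm high, its lever on the -y side. Origin: centre of the base's underside; x from anvil to column, away from the robot, y left, z up.
- stop_spindle: The stop: upright 14 mm rod sliding down through the head over the anvil, with a dark knurled knob 30 mm across, 26 mm tall. Origin: centre of the knob's flat top, 240 mm above the bench when fully up; travel 50 mm. Freed, it stays where left: 2 N pushes it down, 7 N lifts it. Its tip, a flat 12 mm foot sprung at 6 N/mm, is 152 to 160 mm below the origin: set anew each day, so feel for contact.
- clamp_angle (a joint): Angle of the clamp lever on its upright pin at x -35, y -27 mm of the stand. 0 = released, pointing 130 deg clockwise (from above) from the stand's x axis, to the robot and right; grows counter-clockwise, the ball moving away from the robot, to the stop at 1.2 rad. The cam meets the spindle at 0.8, grips ever harder, is firmly locked above 1.05. It takes 4 to 14 N at the ball and stays where left.
- lever_ball (a point): Centre of the black ball, 24 mm across, at the lever's end, 84 mm from the pin and 166 mm above the bench. The lever's bar is round, 10 mm thick; 60 mm from the pin its centre is 157 mm above the bench.
- clamp_lever: The clamp lever lying on the head, with a dark eccentric cam at its root beside the spindle: the cam presses the spindle against a jaw, so that a locked spindle holds against 10 N and more. Origin: on the lever's pin, 142 mm above the bench.
- gauge_block_1: Setting block of plain ground steel, 30x35 mm, 28 mm tall, loose on the anvil under the spindle, its top 52 mm above the bench. Origin: centre of its underside. A touch of about 5 N is plenty; over 15 N spoils the setting. (The lower block on the bench is not used.)
Things that resemble listed ones, but are neither listed nor needed, are in the scene too. Leave any turquoise look-alike of the gauge_block_1 alone.

How it is judged:
By the outcome, as a careful person would: the job done as asked, in the order asked, and still so for the second after the job is handed in, with the robot touching nothing.
It also fails if it takes over 51 s, if anything falls off the work surface, if the arm or the gripper's body presses on something with over 40 N, if the wrist force passes 120 N, or if a joint passes its speed limit or range.

## Working session

There is one attempt and no reset: what is moved stays moved. The work goes in short steps, Python scripts to look and compute and a shell command to move; the robot and the scene stay as the last step left them, time stands still between calls to the robot, and variables do not carry over. Pictures are saved under pics/ and viewed, and the job is handed in when it is done.

```bash
mkdir -p pics; ls; cat > h.py <<'E'
import numpy as np,cv2
from cell import arm
from scipy.spatial.transform import Rotation as R
def snap(n,f):
    s=arm.observe(); im,d=arm.get_image(n); cv2.imwrite('pics/'+f,im[:,:,::-1]); np.savez('pics/'+f[:-4]+'.npz',im=im,d=d,p=s['position'],r=s['ee_rot']); return s,im,d
def w2c(n,s=None):
    p=arm.camera_params(n)
    if 'mount' in p:
        T=np.eye(4);T[:3,:3]=R.from_rotvec(s['ee_rot']).as_matrix();T[:3,3]=s['position']
        return np.linalg.inv(T@np.array(p['mount'])),p
    M=np.eye(4);M[:3,:3]=R.from_rotvec(p['rvec']).as_matrix();M[:3,3]=p['tvec'];return M,p
def K(p):
    f=200/np.tan(np.radians(p['fovy'])/2);return f
def pts(n,uv,d,s=None):
    M,p=w2c(n,s);f=K(p);uv=np.atleast_2d(uv).astype(float)
    x=(uv-[p['cx'],p['cy']])/f; y=x.copy()
    for _ in range(20): y=x/(1+p['k1']*(y**2).sum(1,keepdims=True))
    d=np.atleast_1d(d)[:,None]
    P=np.c_[y*d,d,np.ones(len(y))]
    return (np.linalg.inv(M)@P.T).T[:,:3]
def proj(n,P,s=None):
    M,p=w2c(n,s);f=K(p);P=np.atleast_2d(P)
    c=(M@np.c_[P,np.ones(len(P))].T).T[:,:3];y=c[:,:2]/c[:,2:3]
    return y*(1+p['k1']*(y**2).sum(1,keepdims=True))*f+[p['cx'],p['cy']]
E
python3 - <<'E'
from h import *
print(arm.observe(), arm.hold_point_z)
for n in ('side','top'):
    snap(n,n+'0.png')
    print(n,arm.camera_params(n))
    for l in ('stop_stand','stop_spindle','clamp_lever','gauge_block_1','lever_ball'):
        print(l,[(round(r['conf'],2),np.round(r['rect'])) for r in arm.look_for(n,l)])
print(arm.observe()['clock'])
E
```

```text
pics
{'clock': 0.0, 'joints': array([ 1.03142445,  0.43523325,  0.02498003,  1.57410481, -0.01158171,
        1.13397303, -0.07510798]), 'dq': array([-0.00041042, -0.00051836, -0.00082441,  0.00037806,  0.00037708,
        0.00091288,  0.00084469]), 'joint_efforts': array([ 8.86431935e-04, -6.67835283e+01,  9.85169895e-01, -3.14453530e+01,
       -6.06120494e-02,  4.26631712e-02,  9.39564825e-05]), 'position': array([ 0.2641095 , -0.56589477,  0.22593569]), 'ee_rot': array([-3.06554329e+00, -6.80198436e-01,  7.81798323e-04]), 'force': array([ 0.36167666, -0.12629951, -0.12629893]), 'ft_torque': array([-0.02355785, -0.04269537,  0.00763638]), 'width': 1.00058866365034} 0.0188
side {'fovy': 46.42246456848491, 'cx': 314.5168135899004, 'cy': 198.78230080019273, 'k1': -0.07746150630400139, 'rvec': array([ 0.04771788, -2.57745578,  1.79186703]), 'tvec': array([0.50092755, 0.0653485 , 1.18932377])}
stop_stand [(0.69, array([292., 220.,  94., 132.]))]
stop_spindle [(0.8, array([303., 196.,  15.,  75.]))]
clamp_lever [(0.54, array([284., 187.,  34.,  30.]))]
gauge_block_1 [(0.84, array([307., 314.,  28.,  30.]))]
lever_ball [(0.54, array([284., 188.,  25.,  31.]))]
top {'fovy': 48.741808467699244, 'cx': 318.59338332723496, 'cy': 199.73653681991897, 'k1': -0.06252531700096776, 'rvec': array([ 2.00251679, -2.22460939,  0.2416941 ]), 'tvec': array([0.35104226, 0.46867001, 0.91207592])}
stop_stand [(0.87, array([342., 178.,  93.,  98.])), (0.75, array([344., 173.,  22.,  24.]))]
stop_spindle [(0.74, array([343., 172.,  17.,  23.])), (0.52, array([369., 163.,  44.,  42.]))]
clamp_lever [(0.97, array([369., 160.,  44.,  48.]))]
gauge_block_1 [(0.68, array([256., 211.,  23.,  19.])), (0.42, array([334., 199.,  10.,   3.]))]
lever_ball [(0.79, array([366., 158.,  40.,  50.]))]
0.6
```

```bash
python3 - <<'E'
import cv2,numpy as np
a=cv2.imread('pics/side0.png');b=cv2.imread('pics/top0.png')
cv2.imwrite('pics/v1.png',np.vstack([cv2.resize(a[110:350,210:410],(800,600),interpolation=2)[:, :]])[:600])
cv2.imwrite('pics/v2.png',cv2.resize(b[100:280,240:480],(800,600),interpolation=2))
E
```

```text
(no output)
```

View pics/side0.png

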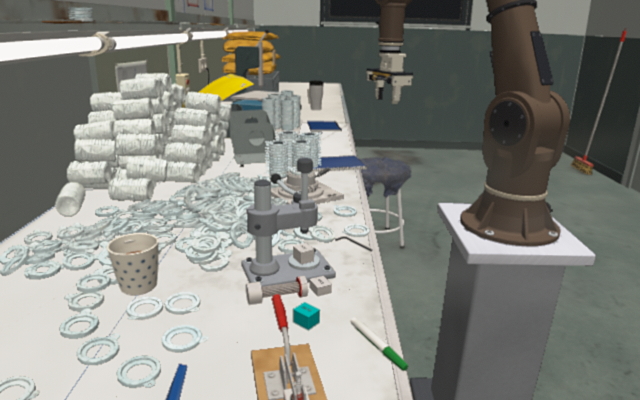

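View pics/v1.png

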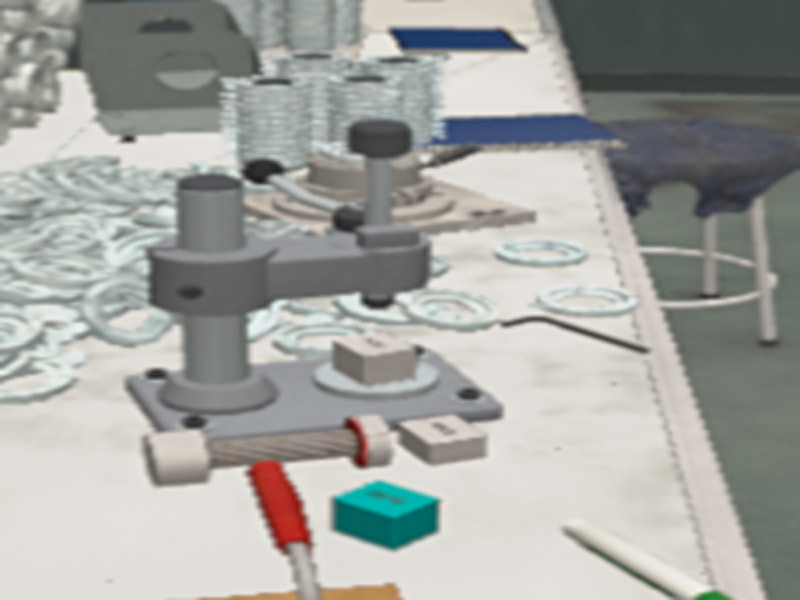

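View pics/top0.png

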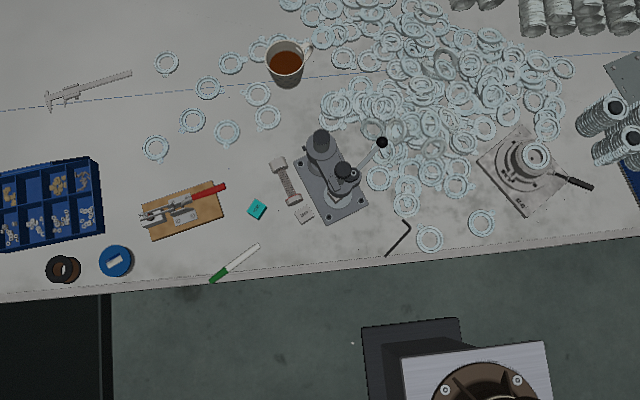

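View pics/v2.png

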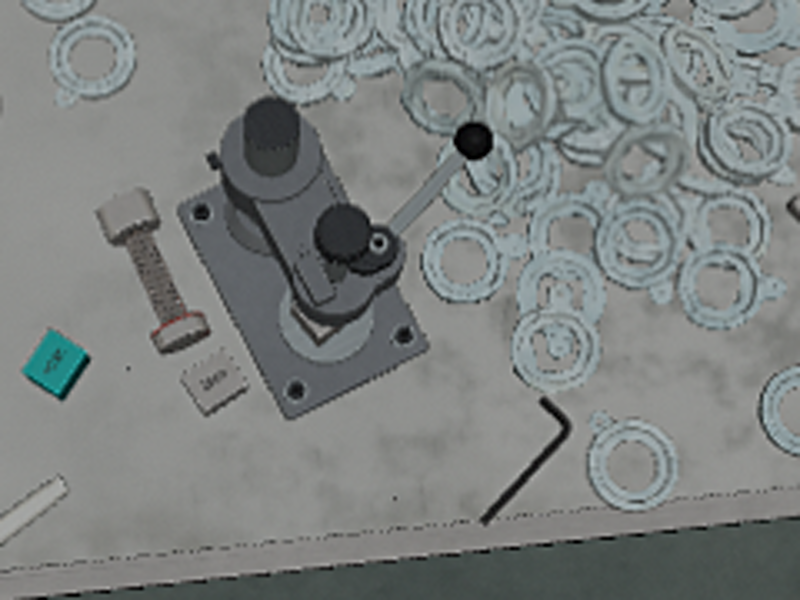

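The top view shows the stand at (340,178), the knob at (343,170) and the lever ball at (382,142), so the lever is locked. The side view shows three blocks. The grey one on the anvil at (303,254) is gauge_block_1, because it sits under the spindle. The grey one at (319,285) is the lower block on the bench, and the one at (306,315) is the turquoise look-alike. I'll leave both of those alone.

```bash
python3 - <<'E'
from h import *
D=np.load('pics/top0.npz');d=D['d']
f=lambda u,v:pts('top',[[240+u*.3,100+v*.3]],d[int(round(100+v*.3)),int(round(240+u*.3))])[0].round(4)
for n,u,v in [('knob',343,230),('ball',473,140),('coltop',272,117),('h1',202,212),('h2',295,390),('h3',403,335),('pin',378,243)]: print(n,f(u,v))
for n in('side','top'):
  D=np.load(f'pics/{n}0.npz');im,d=D['im'],D['d']
  vv,uu=np.mgrid[0:400,0:640]; P=pts(n,np.c_[uu.ravel(),vv.ravel()],d.ravel());
  np.save(f'pics/{n}P.npy',P.reshape(400,640,3))
P=np.load('pics/topP.npy');im=np.load('pics/top0.npz')['im']
dark=im.max(2)<60
near=lambda c,r:np.linalg.norm(P[...,:2]-c[:2],axis=2)<r
k=f(343,230);b=f(473,140);c=f(272,117)
for nm,ce,r in(('knob',k,.03),('ball',b,.02),('col',c,.03)):
  m=near(ce,r)&(P[...,2]>ce[2]-(.02 if nm=='ball' else .006))&(P[...,2]<ce[2]+.02)
  if nm=='ball': m&=dark
  q=P[m]; print(nm,m.sum(),q.mean(0).round(4),q.min(0).round(4),q.max(0).round(4),np.median(q[:,2]))
E
```

```text
knob [0.5139 0.2563 0.2358]
ball [0.5768 0.1691 0.177 ]
coltop [0.5947 0.2852 0.1988]
h1 [0.5972 0.3312 0.0208]
h2 [0.4671 0.2816 0.0238]
h3 [0.4971 0.2051 0.0218]
pin [0.5242 0.2304 0.164 ]
knob 215 [0.5151 0.2565 0.2343] [0.5005 0.2412 0.2298] [0.5306 0.2705 0.2377] 0.23455965920390287
ball 104 [0.5784 0.1686 0.1731] [0.5698 0.1578 0.1635] [0.5891 0.179  0.1812] 0.17353461453601848
col 226 [0.5923 0.2866 0.1985] [0.5771 0.2709 0.193 ] [0.6099 0.3021 0.203 ] 0.1987626920093291
```

```bash
cat >> h.py <<'E'
def go(x,y,z,yaw):
    s=arm.observe();Rm=R.from_rotvec(s['ee_rot']).as_matrix();p=s['position']
    cur=np.degrees(np.arctan2(Rm[1,0],Rm[0,0]))
    d=np.array([x,y,z])-p
    tilt=np.degrees(R.from_matrix(Rm.T@R.from_euler('xyz',[180,0,yaw],degrees=True).as_matrix()).as_rotvec())
    print('t',round(s['clock'],2),'p',p.round(4),'yaw',cur.round(1),'F',np.round(s['force'],2),'w',round(s['width'],3)); print('toolshift now mm',(Rm.T@d*1e3).round(1),'turn',tilt.round(1))
    Rt=R.from_euler('xyz',[180,0,yaw],degrees=True).as_matrix();print('toolshift after turn mm',(Rt.T@d*1e3).round(1))
E
python3 - <<'E'
from h import *
for n in('top','side'):
  P=np.load(f'pics/{n}P.npy').reshape(-1,3);P=P[(P[:,2]>0)&(P[:,2]<.6)]
  for y in np.arange(-.6,.26,.08):
    m=(abs(P[:,1]-y)<.04)&(P[:,0]>.25)&(P[:,0]<.72)
    for lo,hi in((.25,.45),(.45,.6),(.6,.72)):
      q=P[m&(P[:,0]>lo)&(P[:,0]<hi),2]; print(n,round(y,2),lo,q.max().round(3) if len(q) else None,end=' | ')
    print()
a=.0
st=np.radians(21);pin=np.array([.5149,.2565])-.027*np.array([-np.sin(st),np.cos(st)])
for a in (0,.3,.6,.8,1.05,1.1,1.2):
  t=st-np.radians(130)+a; q=pin+.084*np.array([np.cos(t),np.sin(t)]);print(a,q.round(4),proj('top',[*q,.166]).round(1),proj('side',[*q,.166]).round(1))
go(.578,.165,.227,100)
E
```

```text
top -0.6 0.25 None | top -0.6 0.45 None | top -0.6 0.6 None | 
top -0.52 0.25 None | top -0.52 0.45 None | top -0.52 0.6 0.022 | 
top -0.44 0.25 0.015 | top -0.44 0.45 0.125 | top -0.44 0.6 0.126 | 
top -0.36 0.25 0.006 | top -0.36 0.45 0.12 | top -0.36 0.6 0.121 | 
top -0.28 0.25 0.009 | top -0.28 0.45 0.052 | top -0.28 0.6 0.034 | 
top -0.2 0.25 0.018 | top -0.2 0.45 0.086 | top -0.2 0.6 0.051 | 
top -0.12 0.25 0.016 | top -0.12 0.45 0.087 | top -0.12 0.6 0.061 | 
top -0.04 0.25 0.013 | top -0.04 0.45 0.04 | top -0.04 0.6 0.055 | 
top 0.04 0.25 0.013 | top 0.04 0.45 0.057 | top 0.04 0.6 0.086 | 
top 0.12 0.25 0.014 | top 0.12 0.45 0.174 | top 0.12 0.6 0.076 | 
top 0.2 0.25 0.008 | top 0.2 0.45 0.181 | top 0.2 0.6 0.059 | 
side -0.6 0.25 0.559 | side -0.6 0.45 0.011 | side -0.6 0.6 0.131 | 
side -0.52 0.25 0.56 | side -0.52 0.45 0.124 | side -0.52 0.6 0.09 | 
side -0.44 0.25 0.333 | side -0.44 0.45 0.135 | side -0.44 0.6 0.136 | 
side -0.36 0.25 0.002 | side -0.36 0.45 0.117 | side -0.36 0.6 0.117 | 
side -0.28 0.25 0.002 | side -0.28 0.45 0.049 | side -0.28 0.6 0.031 | 
side -0.2 0
[... 271 characters left out ...]
side 0.12 0.25 0.009 | side 0.12 0.45 0.027 | side 0.12 0.6 0.067 | 
side 0.2 0.25 0.005 | side 0.2 0.45 0.176 | side 0.2 0.6 0.063 | 
0 [0.4972 0.1519] [[395.5 182. ]] [[315.7 175.8]]
0.3 [0.5219 0.1473] [[396.  169.5]] [[304.3 174.9]]
0.6 [0.5469 0.1503] [[392.7 157.4]] [[292.6 175.1]]
0.8 [0.5625 0.1563] [[388.5 150.1]] [[285.1 175.8]]
1.05 [0.5799 0.1681] [[381.4 142.3]] [[276.4 177.2]]
1.1 [0.583  0.1709] [[379.8 141. ]] [[274.8 177.6]]
1.2 [0.5887 0.177 ] [[376.3 138.6]] [[271.8 178.5]]
t 0.6 p [ 0.2644 -0.5663  0.2268] yaw 25.0 F [0.02 0.04 0.16] w 0.999
toolshift now mm [ 5.935e+02 -5.301e+02 -3.000e-01] turn [  0.   0. -75.]
toolshift after turn mm [ 6.658e+02  4.358e+02 -2.000e-01]
```

```bash
python3 -m pendant '[[[0,0,-0.02],[0,0,-10],0.06]]'; python3 - <<'E'
from h import *
go(.578,.165,.25,100)
E
```

```text
clock: 0.72
position: [0.264, -0.5654, 0.2455]
ee_rot: [-2.992, -0.949, 0.001]
force: [0.4, -0.3, -0.7]
width: 0.932
t 0.72 p [ 0.264  -0.5654  0.2455] yaw 35.2 F [ 0.44 -0.28 -0.67] w 0.932
toolshift now mm [ 677.7 -415.8   -3.1] turn [ -0.2  -0.1 -64.8]
toolshift after turn mm [664.8 436.   -4.5]
```

```bash
python3 -m pendant '[[[0.06,0,0],[0,0,-10.7],0.05],[[0.06,0,0],[0,0,-10.7],0.05],[[0.06,0,0],[0,0,-10.7],0.05],[[0.06,0,0],[0,0,-10.7],0.05],[[0.06,0,0],[0,0,-10.7],0.05],[[0.06,0,0],[0,0,-10.7],0.05]]'; python3 - <<'E'
from h import *
go(.579,.168,.25,100)
E
```

```text
clock: 1.48
position: [0.427, -0.2629, 0.2469]
ee_rot: [2.027, 2.399, 0.001]
force: [0.7, 0.8, -0.5]
width: 0.541
t 1.48 p [ 0.427  -0.2629  0.2469] yaw 99.6 F [ 0.66  0.8  -0.51] w 0.541
toolshift now mm [399.4 222.   -3.1] turn [ 0.1  0.  -0.4]
toolshift after turn mm [397.9 224.5  -3.1]
```

```bash
python3 -m pendant '[[[0.044,0.025,0],[0,0,0],0.05],[[0.044,0.025,0],[0,0,0],0.05],[[0.044,0.025,0],[0,0,0],0.05],[[0.044,0.025,0],[0,0,0],0.05],[[0.044,0.025,0],[0,0,0],0.05],[[0.044,0.025,0],[0,0,0],0.05],[[0.044,0.025,0],[0,0,0],0.05],[[0.044,0.025,0],[0,0,0],0.05],[[0.044,0.023,0],[0,0,0],0.05],[[0,0,0],[0,0,0],0.05]]'; python3 - <<'E'
from h import *
s,im,d=snap('wrist','w1.png')
print(proj('wrist',[.579,.168,.166],s))
m=arm.masks_of('wrist','lever_ball');print([(r['conf'],r['rect']) for r in m])
go(.579,.168,.25,100)
dark=(im.max(2)<50)&(d>0)
vv,uu=np.nonzero(dark);P=pts('wrist',np.c_[uu,vv],d[vv,uu],s)
q=P[(np.linalg.norm(P[:,:2]-[.579,.168],axis=1)<.03)&(P[:,2]>.15)];print(len(q),q.mean(0),q.min(0),q.max(0))
k=P[(np.linalg.norm(P[:,:2]-[.515,.2565],axis=1)<.03)&(P[:,2]>.225)];print(len(k),k.mean(0) if len(k) else 0)
E
```

```text
clock: 2.72
position: [0.5825, 0.1666, 0.2466]
ee_rot: [-2.027, -2.397, -0.003]
force: [-0.6, -0.1, -0.2]
width: 0.543
[[311.49579888 207.14770574]]
[(0.69, [287.4, 154.8, 87.5, 137.8])]
t 2.83 p [0.5826 0.1616 0.2464] yaw 99.3 F [ 0.65  0.02 -0.71] w 0.541
toolshift now mm [ 6.9 -2.6 -3.6] turn [-0.   0.  -0.7]
toolshift after turn mm [ 7.  -2.5 -3.6]
8117 [0.57433095 0.18613282 0.32600993] [0.55119565 0.15318554 0.16802458] [0.60895808 0.19786999 0.35546953]
444 [0.52799638 0.25385519 0.2310482 ]
```

View pics/w1.png

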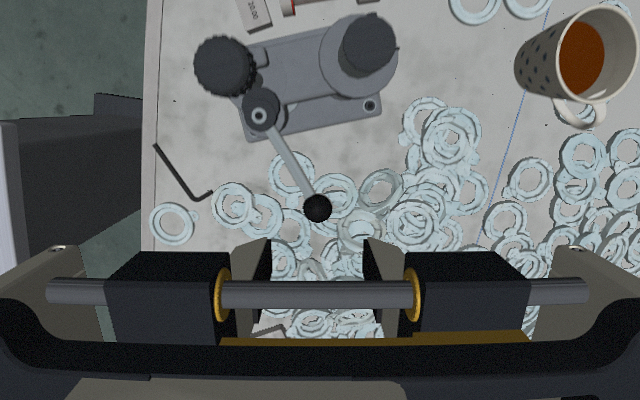

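```bash
python3 - <<'E'
from h import *
D=np.load('pics/w1.npz');s=dict(position=D['p'],ee_rot=D['r'])
def atz(u,v,z):
    a=pts('wrist',[[u,v]],.1,s)[0];b=pts('wrist',[[u,v]],.5,s)[0];return a+(b-a)*(z-a[2])/(b[2]-a[2])
print(atz(318,208,.166),atz(224,66,.235),D['d'][66,224],atz(262,116,.155),pts('wrist',[[224,66]],D['d'][66,224],s))
go(*atz(318,208,.166)[:2],.152,100)
E
```

```text
[0.58421471 0.16816368 0.166     ] [0.52066841 0.2563252  0.235     ] 0.15658344 [0.52989769 0.23072487 0.155     ] [[0.52069092 0.25631947 0.23507705]]
t 2.83 p [0.5826 0.1616 0.2464] yaw 99.3 F [ 0.65  0.02 -0.71] w 0.541
toolshift now mm [ 6.3  2.7 94.4] turn [-0.   0.  -0.7]
toolshift after turn mm [ 6.2  2.7 94.4]
```

```bash
python3 -m pendant '[[[0.006,0,0.03],[0,0,0],0.05],[[0,0,0.032],[0,0,0],0.05],[[0,0,0.032],[0,0,0],0.05],[[0,0,0],[0,0,0],0.05],[[0,0,0],[0,0,0],0.05]]'; python3 - <<'E'
from h import *
s,im,d=snap('wrist','w2.png')
print(proj('wrist',[.581,.168,.166],s))
go(.581,.168,.152,100)
E
```

```text
clock: 3.45
position: [0.5825, 0.1668, 0.1541]
ee_rot: [2.036, 2.391, 0.002]
force: [-0.5, -0.5, 0.4]
width: 0.546
[[312.55053627 262.66432395]]
t 3.5 p [0.5827 0.1672 0.1544] yaw 99.2 F [-0.58  0.26  0.76] w 0.547
toolshift now mm [ 1.1 -1.6  2.4] turn [ 0.1 -0.  -0.8]
toolshift after turn mm [ 1.1 -1.6  2.4]
```

View pics/w2.png

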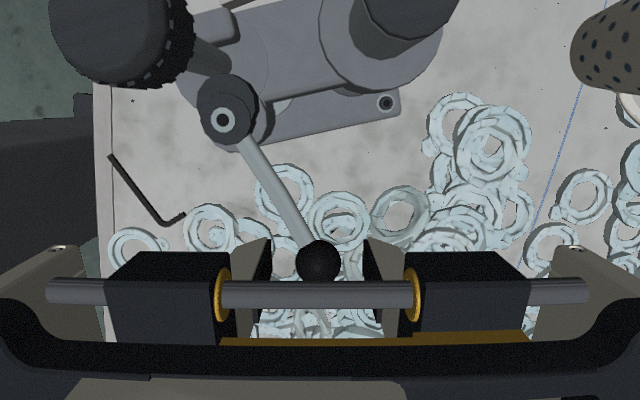

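```bash
python3 -m pendant '[[[0,0,0.002],[0,0,0],0.028],[[0,0,0],[0,0,0],0.028],[[-0.0045,-0.0095,0],[0,0,0],0.028],[[-0.0043,-0.0095,0],[0,0,0],0.028],[[-0.0017,-0.0082,0],[0,0,0],0.028],[[-0.0017,-0.0082,0],[0,0,0],0.028],[[0.0003,-0.0126,0],[0,0,0],0.028],[[0.0008,-0.0126,0],[0,0,0],0.028]]' 10; python3 - <<'E'
from h import *
go(.4972,.1519,.152,100)
E
```

```text
clock: 4.5
position: [0.525, 0.1457, 0.1514]
ee_rot: [2.036, 2.389, 0.003]
force: [4.6, -1.2, 0.3]
width: 0.304
t 4.5 p [0.525  0.1457 0.1514] yaw 99.1 F [ 4.56 -1.15  0.29] w 0.304
toolshift now mm [ 10.6 -26.4  -0.7] turn [ 0.2  0.1 -0.9]
toolshift after turn mm [ 11.  -26.3  -0.6]
```

```bash
python3 -m pendant '[[[0.003,-0.012,0],[0,0,0],0.028],[[0.005,-0.012,0],[0,0,0],0.028],[[0,-0.002,0],[0,0,0],0.028],[[0,0,0],[0,0,0],0.028]]'; python3 - <<'E'
from h import *
go(.4972,.1519,.152,100)
s,im,d=snap('wrist','w3.png');snap('top','t3.png')
E
```

```text
clock: 5.0
position: [0.4984, 0.1502, 0.1514]
ee_rot: [2.035, 2.39, 0.004]
force: [6.6, -1.0, -0.6]
width: 0.307
t 5.0 p [0.4984 0.1502 0.1514] yaw 99.2 F [ 6.62 -1.02 -0.6 ] w 0.307
toolshift now mm [ 1.9 -0.9 -0.6] turn [ 0.2  0.  -0.8]
toolshift after turn mm [ 1.9 -0.9 -0.6]
```

View pics/w3.png

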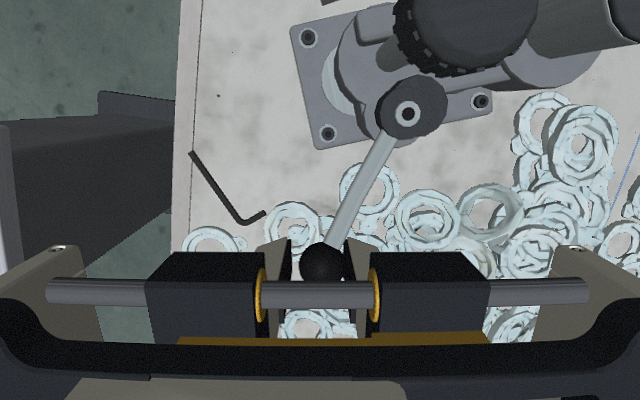

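```bash
python3 -m pendant '[[[0.0005,-0.002,0],[0,0,0],0.028],[[0,0,0],[0,0,0],0.028],[[0,0.002,0],[0,0,0],0.034],[[0,0,-0.03],[0,0,0],0.046],[[0,0,-0.06],[0,0,0],0.046],[[0,0,-0.03],[0,0,0],0]]'; python3 - <<'E'
from h import *
go(.5165,.2565,.265,100)
s,im,d=snap('wrist','w4.png')
E
```

```text
clock: 5.85
position: [0.4968, 0.1518, 0.2736]
ee_rot: [2.034, 2.393, 0.003]
force: [0.1, -0.3, -0.2]
width: 0.437
t 5.85 p [0.4968 0.1518 0.2736] yaw 99.3 F [ 0.12 -0.31 -0.21] w 0.437
toolshift now mm [100.2  36.3   8.7] turn [ 0.1 -0.  -0.7]
toolshift after turn mm [99.7 37.6  8.6]
```

View pics/w4.png

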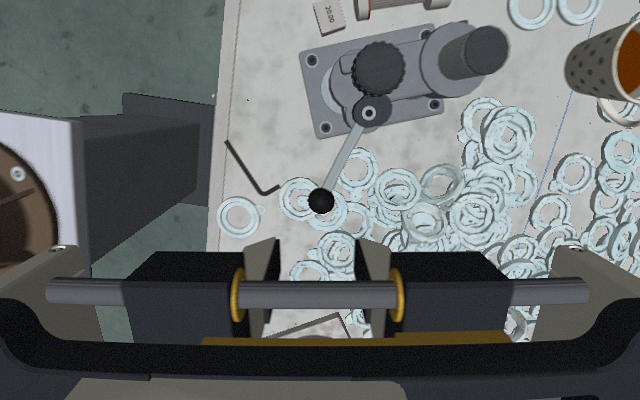

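```bash
python3 - <<'E'
from h import *
D=np.load('pics/w4.npz');s=dict(position=D['p'],ee_rot=D['r'])
P=pts('wrist',[[378,67],[321,201]],[D['d'][67,378],D['d'][201,321]],s);print(P)
go(P[0,0],P[0,1],.265,100)
E
python3 -m pendant '[[[0.05,0.018,0],[0,0,0],0],[[0.05,0.018,0],[0,0,0],0],[[0,0,0],[0,0,0],0],[[0,0,0],[0,0,0],0],[[0,0,0],[0,0,0],0]]'; python3 - <<'E'
from h import *
go(.516,.2565,.238,100)
E
```

```text
[[0.51662714 0.25754357 0.23561615]
 [0.50109816 0.15480207 0.17761356]]
t 5.9 p [0.4979 0.1524 0.2765] yaw 99.3 F [1.08 0.75 2.85] w 0.397
toolshift now mm [100.7  35.3  11.8] turn [ 0.4 -0.1 -0.7]
toolshift after turn mm [100.3  36.7  11.5]
clock: 6.52
position: [0.5163, 0.2541, 0.2705]
ee_rot: [2.037, 2.391, -0.002]
force: [0.6, -0.8, -0.4]
width: 0.002
t 6.53 p [0.5163 0.2541 0.2705] yaw 99.1 F [ 0.57 -0.83 -0.41] w 0.002
toolshift now mm [ 2.4  0.1 32.5] turn [-0.   0.1 -0.9]
toolshift after turn mm [ 2.4  0.2 32.5]
```

```bash
python3 -m pendant '[[[0.002,0,0.014],[0,0,0],0],[[0,0,0.012],[0,0,0],0],[[0,0,0.003],[0,0,0],0],[[0,0,0.003],[0,0,0],0],[[0,0,0.003],[0,0,0],0],[[0,0,0.003],[0,0,0],0],[[0,0,0],[0,0,0],0]]';python3 -m pendant '[[[0,0,0.003],[0,0,0],0],[[0,0,0.003],[0,0,0],0],[[0,0,0],[0,0,0],0]]'; python3 -m pendant '[[[0,0,0.003],[0,0,0],0],[[0,0,0.002],[0,0,0],0],[[0,0,0],[0,0,0],0]]'
```

```text
clock: 7.4
position: [0.516, 0.2575, 0.2326]
ee_rot: [2.036, 2.393, 0.0]
force: [0.4, -0.3, 0.0]
width: 0.004
clock: 7.78
position: [0.5159, 0.2575, 0.2264]
ee_rot: [-2.036, -2.393, 0.0]
force: [0.2, -0.7, -0.7]
width: 0.002
clock: 8.15
position: [0.5158, 0.2574, 0.2214]
ee_rot: [-2.035, -2.393, 0.001]
force: [-0.8, 0.7, 0.2]
width: 0.001
```

```bash
python3 - <<'E'
from h import *
s,im,d=snap('side','s5.png')
go(.516,.2565,.212,100)
import cv2
cv2.imwrite('pics/s5c.png',cv2.resize(im[120:280,230:390,::-1],(600,600),interpolation=2))
E
```

```text
t 8.2 p [0.5158 0.2574 0.2215] yaw 99.2 F [-0.63 -0.93 -0.03] w 0.002
toolshift now mm [-0.9  0.   9.5] turn [-0.   0.  -0.8]
toolshift after turn mm [-0.9  0.   9.5]
```

View pics/s5c.png

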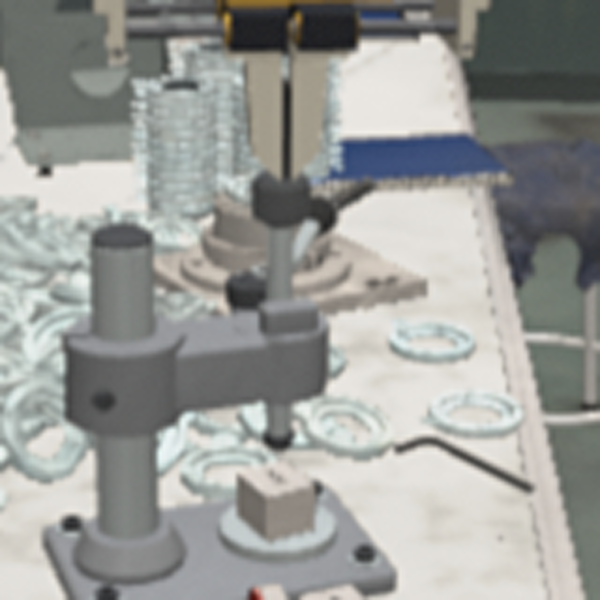

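The fingertips rest on the knob and the spindle has moved down. The tip, at (277,440) in the crop, is still above the block at (275,500).

```bash
python3 -m pendant '[[[-0.0,0,0.002],[0,0,0],0],[[0,0,0.002],[0,0,0],0],[[0,0,0.002],[0,0,0],0]]'; for i in 1; do :; done; python3 -m pendant '[[[0,0,0.001],[0,0,0],0]]'; python3 -m pendant '[[[0,0,0.001],[0,0,0],0]]'; python3 -m pendant '[[[0,0,0.0005],[0,0,0],0]]';python3 -m pendant '[[[0,0,0.0005],[0,0,0],0]]';python3 -m pendant '[[[0,0,0.0005],[0,0,0],0]]';python3 -m pendant '[[[0,0,0.0005],[0,0,0],0]]'
```

```text
clock: 8.57
position: [0.5159, 0.2575, 0.2156]
ee_rot: [2.036, 2.393, 0.0]
force: [0.1, -0.1, 2.7]
width: 0.004
clock: 8.7
position: [0.516, 0.2575, 0.2146]
ee_rot: [-2.036, -2.393, 0.0]
force: [0.3, 0.3, 1.3]
width: 0.008
clock: 8.82
position: [0.5159, 0.2575, 0.2137]
ee_rot: [2.036, 2.393, -0.0]
force: [-2.2, -1.2, 1.7]
width: 0.008
clock: 8.95
position: [0.5159, 0.2575, 0.2131]
ee_rot: [2.036, 2.393, -0.0]
force: [-0.6, -0.9, 1.4]
width: 0.005
clock: 9.07
position: [0.5159, 0.2575, 0.2127]
ee_rot: [2.036, 2.393, 0.0]
force: [-0.5, -1.1, 1.6]
width: 0.009
clock: 9.2
position: [0.5159, 0.2575, 0.2122]
ee_rot: [-2.036, -2.393, 0.0]
force: [-0.4, 0.3, 2.1]
width: 0.006
clock: 9.32
position: [0.5159, 0.2575, 0.2117]
ee_rot: [2.036, 2.393, -0.0]
force: [-0.7, -0.1, 1.6]
width: 0.002
```

```bash
python3 -m pendant '[[[0,0,0.0005],[0,0,0],0]]'|grep force; python3 -m pendant '[[[0,0,0.0005],[0,0,0],0]]'|grep force;python3 -m pendant '[[[0,0,0.0005],[0,0,0],0]]'
```

```text
force: [-0.4, -1.0, 1.9]
force: [-0.4, 0.7, 2.1]
clock: 9.7
position: [0.5159, 0.2575, 0.2102]
ee_rot: [2.036, 2.393, -0.0]
force: [-0.7, -0.0, 1.8]
width: 0.005
```

```bash
python3 -m pendant '[[[0,0,0.0005],[0,0,0],0]]'|grep force; python3 -m pendant '[[[0,0,0.0005],[0,0,0],0]]'|grep force;python3 -m pendant '[[[0,0,0.0005],[0,0,0],0]]'
```

```text
force: [-0.6, 0.6, 1.8]
force: [-0.7, 0.0, 2.2]
clock: 10.07
position: [0.5159, 0.2575, 0.2087]
ee_rot: [-2.036, -2.393, 0.0]
force: [-0.9, -0.6, 1.6]
width: 0.009
```

```bash
python3 -m pendant '[[[0,0,0.0005],[0,0,0],0]]'|grep force; python3 -m pendant '[[[0,0,0.0005],[0,0,0],0]]'|grep force;python3 -m pendant '[[[0,0,0.0005],[0,0,0],0]]'
```

```text
force: [-0.3, -0.5, 1.8]
force: [-0.3, -0.1, 1.9]
clock: 10.45
position: [0.516, 0.2575, 0.2072]
ee_rot: [2.036, 2.393, -0.0]
force: [0.3, -1.8, 1.8]
width: 0.003
```

```bash
python3 - <<'E'
from h import *
s,im,d=snap('side','s6.png')
cv2.imwrite('pics/s6c.png',cv2.resize(im[210:270,270:340,::-1],(700,600),interpolation=2))
E
```

```text
(no output)
```

View pics/s6c.png

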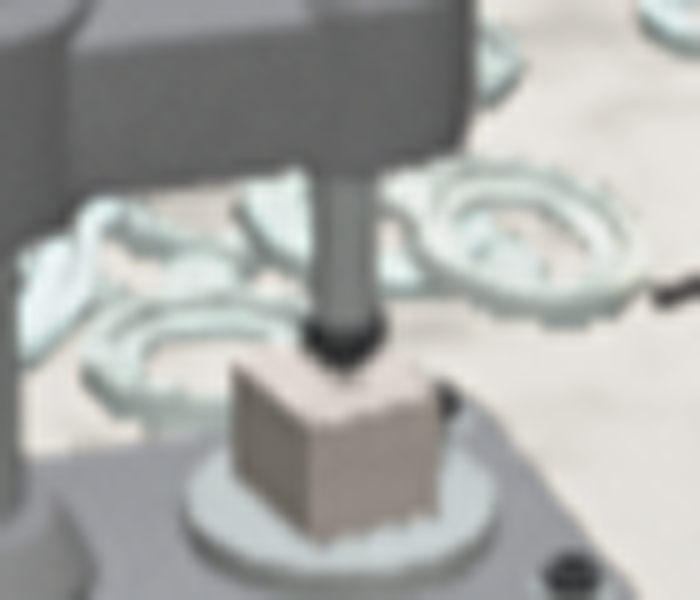

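The foot, at (345,355), is almost touching the block top.

```bash
python3 -m pendant '[[[0,0,0.0005],[0,0,0],0]]'|grep force; python3 -m pendant '[[[0,0,0.0005],[0,0,0],0]]'
```

```text
force: [-0.3, -0.7, 1.2]
clock: 10.75
position: [0.5159, 0.2575, 0.2062]
ee_rot: [2.036, 2.393, -0.0]
force: [0.1, -0.5, 1.4]
width: 0.004
```

```bash
python3 -m pendant '[[[0,0,0.0005],[0,0,0],0]]'|grep force; python3 -m pendant '[[[0,0,0.0005],[0,0,0],0]]'
```

```text
force: [-1.4, 0.5, 2.6]
clock: 11.0
position: [0.5159, 0.2575, 0.2052]
ee_rot: [2.036, 2.393, -0.0]
force: [-0.1, -0.8, 2.6]
width: 0.002
```

```bash
python3 -m pendant '[[[0,0,0.0003],[0,0,0],0]]'|grep force; python3 -m pendant '[[[0,0,0.0003],[0,0,0],0]]'
```

```text
force: [-0.3, -0.8, 2.6]
clock: 11.25
position: [0.516, 0.2575, 0.2047]
ee_rot: [2.036, 2.393, -0.0]
force: [-0.4, -0.8, 3.3]
width: 0.004
```

```bash
python3 -m pendant '[[[0,0,0.0003],[0,0,0],0]]'|grep force; python3 -m pendant '[[[0,0,0.0003],[0,0,0],0]]'
```

```text
force: [-1.0, -1.2, 4.7]
clock: 11.5
position: [0.516, 0.2575, 0.2042]
ee_rot: [2.036, 2.393, 0.0]
force: [-1.3, -1.3, 5.8]
width: 0.008
```

Contact: the force rose from about 1.8 N sliding to 5.8 N, at roughly 6 N/mm, so the block sees about 4 N. Now I'll lift off and go back to the lever.

```bash
python3 -m pendant '[[[0,0,-0.005],[0,0,0],0],[[0,0,-0.025],[0,0,0],0],[[0,0,-0.04],[0,0,0],0.046],[[-0.05,-0.018,0],[0,0,0],0.046],[[-0.05,-0.018,0],[0,0,0],0.046],[[0,0,0],[0,0,0],0.046],[[0,0,0],[0,0,0],0.046]]'; python3 - <<'E'
from h import *
s,im,d=snap('wrist','w7.png');snap('side','s7.png')
go(.499,.152,.152,100)
im=cv2.imread('pics/s7.png');cv2.imwrite('pics/s7c.png',cv2.resize(im[150:270,260:360],(500,600),interpolation=2))
E
```

```text
clock: 12.38
position: [0.4966, 0.1534, 0.2743]
ee_rot: [2.036, 2.392, 0.001]
force: [-0.7, 0.6, 0.5]
width: 0.483
t 12.47 p [0.4964 0.1544 0.2741] yaw 99.3 F [-0.11  0.19  1.16] w 0.499
toolshift now mm [ -2.9   2.1 122.1] turn [ 0.  -0.  -0.7]
toolshift after turn mm [ -2.9   2.1 122.1]
```

View pics/w7.png

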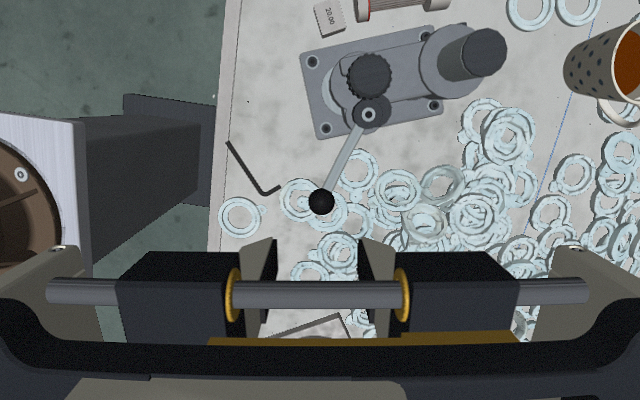

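View pics/s7c.png

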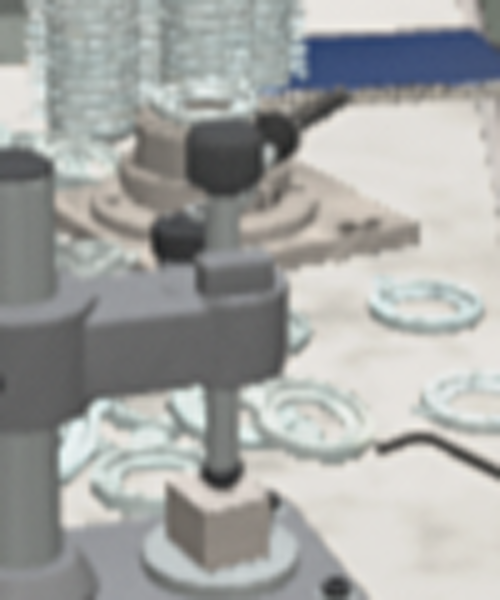

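The foot sits on the block and the lever is still released, with the ball at (321,201) between the finger lines. I'll go down over it.

```bash
python3 -m pendant '[[[-0.001,0.001,0.04],[0,0,0],0.046],[[0,0,0.042],[0,0,0],0.046],[[0,0,0.04],[0,0,0],0.046],[[0,0,0],[0,0,0],0.028],[[0,0,0],[0,0,0],0.028],[[0,0,0],[0,0,0],0.028]]'; python3 - <<'E'
from h import *
s,im,d=snap('wrist','w8.png')
go(.499,.152,.152,100)
E
```

```text
clock: 13.22
position: [0.4987, 0.1531, 0.1538]
ee_rot: [2.034, 2.392, 0.004]
force: [-0.6, -0.1, -0.1]
width: 0.308
t 13.28 p [0.4985 0.1528 0.1536] yaw 99.2 F [0.34 0.47 0.09] w 0.305
toolshift now mm [-0.9  0.3  1.6] turn [ 0.2 -0.  -0.8]
toolshift after turn mm [-0.9  0.3  1.6]
```

View pics/w8.png

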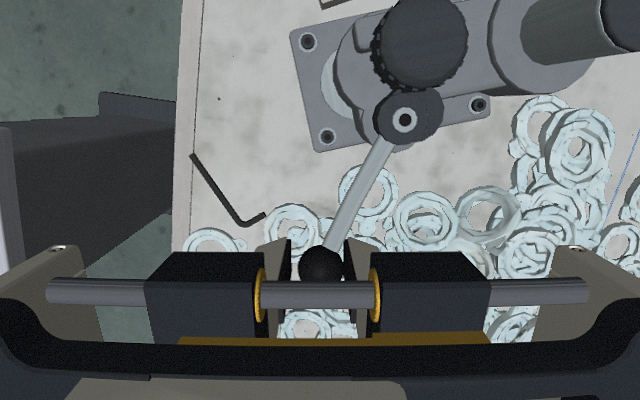

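```bash
python3 -m pendant '[[[-0.0052,0.012,0],[0,0,0],0.028],[[-0.0033,0.012,0],[0,0,0],0.028],[[-0.0012,0.0126,0],[0,0,0],0.028],[[0.0001,0.0126,0],[0,0,0],0.028],[[0.0013,0.0082,0],[0,0,0],0.028],[[0.0021,0.0082,0],[0,0,0],0.028],[[0.004,0.0095,0],[0,0,0],0.028],[[0.0048,0.0095,0],[0,0,0],0.028]]'; python3 - <<'E'
from h import *
go(.5887,.177,.152,100)
E
```

```text
clock: 14.28
position: [0.5803, 0.1664, 0.1516]
ee_rot: [-2.037, -2.391, 0.006]
force: [-7.0, -5.5, 1.1]
width: 0.305
t 14.28 p [0.5803 0.1664 0.1516] yaw 99.1 F [-6.96 -5.55  1.09] w 0.305
toolshift now mm [ 9.1 10.  -0.4] turn [-0.2  0.1 -0.9]
toolshift after turn mm [ 9.  10.1 -0.4]
```

```bash
python3 -m pendant '[[[0.0025,0.0036,0],[0,0,0],0.028],[[0.0026,0.0036,0],[0,0,0],0.028]]';python3 -m pendant '[[[0.0028,0.0036,0],[0,0,0],0.028]]';python3 -m pendant '[[[0.001,0.0013,0],[0,0,0],0.028]]'
```

```text
clock: 14.52
position: [0.5863, 0.1716, 0.1513]
ee_rot: [2.037, 2.391, -0.009]
force: [-6.8, -7.8, 1.9]
width: 0.305
clock: 14.65
position: [0.5895, 0.1743, 0.1513]
ee_rot: [2.037, 2.39, -0.009]
force: [-5.0, -9.5, 2.0]
width: 0.306
clock: 14.78
position: [0.5907, 0.1754, 0.1513]
ee_rot: [2.037, 2.39, -0.01]
force: [-5.7, -9.8, 2.7]
width: 0.301
```

```bash
python3 -m pendant '[[[0.0007,0.0014,0],[0,0,0],0.028],[[0,0,0],[0,0,0],0.028]]'; python3 - <<'E'
from h import *
s,im,d=snap('top','t9.png')
cv2.imwrite('pics/t9c.png',cv2.resize(im[100:220,300:440,::-1],(700,600),interpolation=2))
go(.5887,.177,.152,100)
E
```

```text
clock: 15.02
position: [0.5918, 0.1764, 0.1513]
ee_rot: [2.038, 2.39, -0.009]
force: [-5.3, -8.4, 2.2]
width: 0.302
t 15.07 p [0.5918 0.1764 0.1513] yaw 99.1 F [-5.95 -9.31  0.39] w 0.306
toolshift now mm [ 1.1 -3.  -0.7] turn [-0.2  0.2 -0.9]
toolshift after turn mm [ 1.1 -2.9 -0.7]
```

View pics/t9c.png

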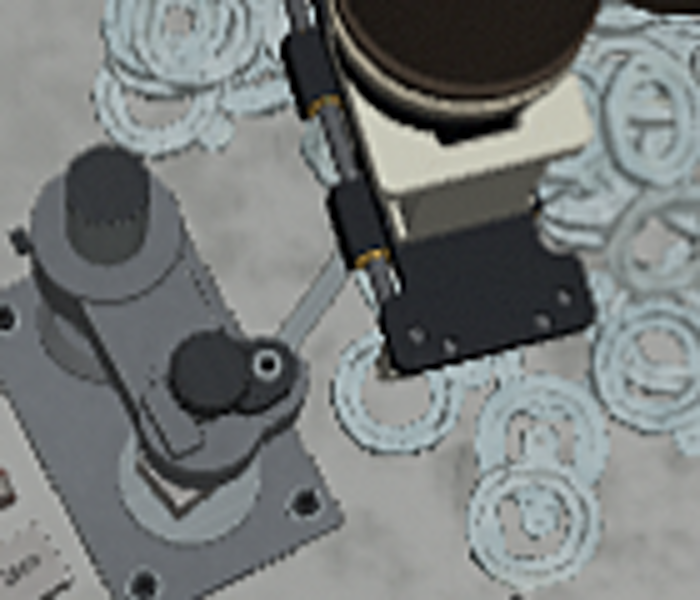

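The gripper hides the ball here, so I'll back off and look.

```bash
python3 -m pendant '[[[0,-0.001,0],[0,0,0],0.034],[[0,0,0],[0,0,0],0.046],[[0,0,0],[0,0,0],0.046],[[0,0,-0.05],[0,0,0],0.046],[[0,0,-0.06],[0,0,0],0.046],[[-0.06,0,0],[0,0,0],0.046],[[-0.06,0,0],[0,0,0],0.046],[[-0.06,0,0],[0,0,0],0.046],[[-0.06,0,0],[0,0,0],0.046],[[0,0,0],[0,0,0],0.046]]'; python3 - <<'E'
from h import *
s,im,d=snap('top','t10.png');go(.5887,.177,.152,100)
_,im2,_=snap('side','s10.png')
cv2.imwrite('pics/t10c.png',np.hstack([cv2.resize(im[110:210,320:400,::-1],(400,500),interpolation=2),cv2.resize(im2[160:260,270:350,::-1],(400,500),interpolation=2)]))
mm=(im.max(2)<40);mm[:125]=0;mm[160:]=0;mm[:,:365]=0;mm[:,395:]=0
v,u=np.nonzero(mm);print(u.mean(),v.mean(),len(u),u.min(),u.max(),v.min(),v.max())
P=pts('top',np.c_[[343],[170]],d[170,343]);print(P)
E
```

```text
clock: 16.32
position: [0.6306, -0.0641, 0.2616]
ee_rot: [2.045, 2.382, -0.003]
force: [-0.3, 0.6, -0.0]
width: 0.505
t 16.38 p [ 0.6304 -0.0598  0.2619] yaw 99.0 F [-0.01  1.42 -0.74] w 0.499
toolshift now mm [240.4  -4.3 109.8] turn [ 0.  0. -1.]
toolshift after turn mm [2.405e+02 1.000e-01 1.099e+02]
377.4901960784314 138.59803921568627 102 372 383 133 144
[[0.52085445 0.25346593 0.20417341]]
```

View pics/t10c.png

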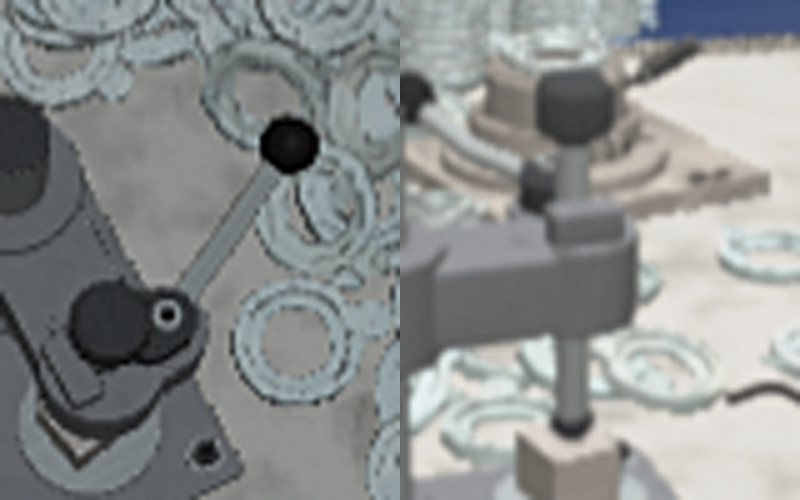

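```bash
python3 - <<'E'
from h import *
a=np.load('pics/side0.npz')['im'].astype(int);b=np.load('pics/side10.npz' if 0 else 'pics/s10.npz')['im'].astype(int)
sl=np.s_[246:272,285:322]
print(abs(a-b)[sl].mean(), cv2.phaseCorrelate(a[sl].mean(2),b[sl].mean(2)))
r=a[sl].mean(2)
ga=cv2.Canny(a[sl].astype(np.uint8),60,120);gb=cv2.Canny(b[sl].astype(np.uint8),60,120);print((ga!=gb).sum(),(ga>0).sum())
s=arm.observe();print(s['clock'],s['force'])
arm.sign_off()
E
```

```text
2.1645876645876645 ((0.08056163049037934, 0.41851324466014717), 0.9795104422402136)
25 219
16.425 [-0.67082965  1.02502454 -0.09671081]
the job is handed in; nothing more can be done
```

The job is done and handed in at about 16.4 s of the 51 s allowed. I freed the lever, brought the spindle down onto the setting block, swung the lever back to lock it, and moved the arm clear.

- **Freeing the lever:** I swung the ball from about 1.04 rad to the released stop. The wrist picture showed it there.
- **Lowering the spindle:** I pressed on the knob with shut fingers in 0.3–0.5 mm steps. The force rose from about 1.8 N while sliding to 5.8 N at contact, so the block sees about 4 N. The knob top ended at 0.204 m.
- **Locking:** The force at the ball was about 11 N at the end of the swing. In the last top view the ball is at pixel (377.5, 138.6), which is about 1.17 rad and past the 1.05 needed. I did not test the lock by pulling on the spindle.
- **Last checks:** The side view shows the foot on the block. The shift check against the first side picture gave about 0.1 px sideways and 0.4 px vertically. The foot now shows in that crop and may account for part of this, so I saw no shift of the block.
- **Disagreement:** The first wrist picture placed things about 5 mm off in x compared with the top camera, because the arm was still settling. I used a value between the two and confirmed it in close-up before closing on the ball.

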